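Set the stock tags of four parts bins

ROBOT

A 6-joint arm with a two-finger parallel gripper is mounted at the origin on a cart in front of the work surface, level with it; the furniture and walls round the work are solid. World frame = base frame: x ahead of the robot, y to its left, z up, the work surface at z = 0. Lengths are in m, angles in rad, forces in N, time in s.
With the tool pointing down it reaches from about 0.3 to 0.875 m from the base axis. Payload 6.4 kg.
Tool frame: the origin (TCP) lies midway between the tips of the shut fingers; the grasp point (between the pads) lies 19 mm behind it; z points along the fingers, y is the line along which they close (so a half turn about z gives the same grasp; the last joint's range is limited). The gripper opens to 85 mm and grips with 20 to 120 N. Pads are 22 mm wide; open, the fingers measure 114 mm over their backs; the gripper's body (76 mm by 85 mm) begins 54 mm behind the grasp point. The pads swing forward as they close: fully open they stand 13 mm farther back than shut.
Start: joints at [-0.206, 0.181, 1.607, -0, 1.354, -0.206], TCP at [0.575, 0, 0.231] pointing down, gripper open.
Joint ranges: [-2.99, 2.99], [-0.89, 2.07], [0.3, 2.58], [-1.14, 4.28], [0, 2.63], [-3.12, 3.12]. Speed limits (rad/s): [2.57, 2.57, 3.01, 3.14, 3.14, 3.14].

INTERFACE

Orientations are given as a unit quaternion [w, x, y, z].
In Python, from bench import sensors, vision, ctrl gives the robot as it stands.
- The arm moves only by the tool carry_out, never from a script. Its argument "deltas" is text: rows parted by semicolons, each of 7 numbers parted by spaces: the shift along the tool's x, y, z in mm, then the turn, a rotation vector about the tool's x, y, z in rad, then the closure, from 0 (fully open) to 1 (shut). In form: tx ty tz ax ay az claw; .... A call has 1 to 12 rows; each row is the pose to reach, as a shift and turn from the pose commanded when the call began, along the tool's axes at that moment; what a row does not reach only later rows make up. A row lasts 1/8 s, in which the tool goes at most 62.5 mm and 10.7 degrees, less where a joint would pass 70% of its speed; a pose out of reach is approached as far as the arm can. A call with a gripper value outside its range is refused whole. The fingers move at their own pace and stop on an object; the grip force is fixed at half the most. Time passes only in rows, so rows that repeat a pose let the fingers close. It gives the time, the measured TCP pose, the force, the opening and the grip force at its end, in the units of the state.
- sensors.get_obs(): the state, without advancing time (a new reading comes with each control period).
- vision.camera(name): name is "scene" or "side" or "wrist"; returns the picture (420x560x3 uint8, blue, green, red); there is no depth.
- vision.camera_model(name): a dict with "K" (3x3 intrinsics, pixels), "extrinsics" (4x4, takes a point from world to camera coordinates); the wrist camera has in their place "hand_eye" (4x4, takes a point from camera to tool coordinates, whose origin is the TCP and whose axes are the flange's). Camera axes: x right, y down, z forward; pixel columns grow to the right and rows downward; lengths in m; the calibration is good to about 2 mm. The wrist camera is an equidistant fisheye: a pixel r from the principal point sees the ray r / f radians off the axis. A picture is of the moment at which its call begins: read the wrist's pose just before it. camera_model takes no time and is no camera call.
- ctrl.hand_in(): hands the job in; it is judged then, once.
The state is a dict: "time_s": time; "q": joint angles; "dq": joint speeds; "joint_efforts": joint torques, N m; "eef_pos": TCP position; "eef_rot": TCP orientation; "wrist_force": force on the tool from outside, world axes, zero at the start; "torque": the same for the moment, N m; "opening": opening from 0.0 (shut) to 1.0 (fully open); "grasp_force": force on a finger pad.
Only numpy, scipy, OpenCV 4.12 (cv2) and the standard library are available. Lean on these libraries where they do the work, as an engineer would, in place of code of your own. Each camera call takes 0.05 s, during which the arm holds its last target. There are 200 camera calls.

TASK

Each of the four parts bins in the row has a hinged tag on the metal strip in front of it, green on one face and red on the other. With closed fingertips, gently flip only the tags that are wrong, so that the three full bins (packed with cartons) show green face up and the nearly empty bin shows red. Just push the tags over: do not pinch them, leave tags that are already right as they are, and leave the bins and everything else on the bench where they are.

Things in the scene. Friction and masses are not known exactly. Their poses are not given: they have to be found in the camera images.
- tag_board: aluminium strip screwed to the bench in front of a row of four parts bins, 90 (x) x 600 (y) x 10 mm high; it carries four hinged stock tags, one 150 mm from the next, one in front of each bin. Origin: centre of its underside. x axis: towards the bins; y: along the row, to the robot's left. At least 72 mm stay free between the edges of neighbouring tags
- tag_a_hinge (a point): tag a: middle of its hinge pin, 26 mm above the bench; axes as the strip's, pin along x. The tag is a plate 60 mm along the pin, reaching 55 mm out from it, 4 mm thick, 40 g, smooth, red on one face, green on the other. It rests leaning 45 degrees above level to either side: free edge 39 mm aside of the pin, 65 mm above the bench (81 mm when upright). Ears 34 mm high stand 38 mm before and behind
- tag_b_hinge (a point): tag b: middle of its hinge pin, 26 mm above the bench; axes as the strip's, pin along x. The tag is a plate 60 mm along the pin, reaching 55 mm out from it, 4 mm thick, 40 g, smooth, red on one face, green on the other. It rests leaning 45 degrees above level to either side: free edge 39 mm aside of the pin, 65 mm above the bench (81 mm when upright). Ears 34 mm high stand 38 mm before and behind
- tag_c_hinge (a point): tag c: middle of its hinge pin, 26 mm above the bench; axes as the strip's, pin along x. The tag is a plate 60 mm along the pin, reaching 55 mm out from it, 4 mm thick, 40 g, smooth, red on one face, green on the other. It rests leaning 45 degrees above level to either side: free edge 39 mm aside of the pin, 65 mm above the bench (81 mm when upright). Ears 34 mm high stand 38 mm before and behind
- tag_d_hinge (a point): tag d: middle of its hinge pin, 26 mm above the bench; axes as the strip's, pin along x. The tag is a plate 60 mm along the pin, reaching 55 mm out from it, 4 mm thick, 40 g, smooth, red on one face, green on the other. It rests leaning 45 degrees above level to either side: free edge 39 mm aside of the pin, 65 mm above the bench (81 mm when upright). Ears 34 mm high stand 38 mm before and behind
- flap_a (a joint): angle of tag a about its pin: 0 = leaning to the robot's right (-y of the strip), red face up; 1.57 rad = leaning left (+y), green up; 0.785 = upright. Turns freely and stays on the side it falls to. A fingertip 44 to 54 mm above the bench can sweep level from under the free edge across the pin; its leading side should stop 5 to 16 mm past the pin (farther on it jams the tag on its stop)
- flap_b (a joint): angle of tag b about its pin: 0 = leaning to the robot's right (-y of the strip), red face up; 1.57 rad = leaning left (+y), green up; 0.785 = upright. Turns freely and stays on the side it falls to. A fingertip 44 to 54 mm above the bench can sweep level from under the free edge across the pin; its leading side should stop 5 to 16 mm past the pin (farther on it jams the tag on its stop)
- flap_c (a joint): angle of tag c about its pin: 0 = leaning to the robot's right (-y of the strip), red face up; 1.57 rad = leaning left (+y), green up; 0.785 = upright. Turns freely and stays on the side it falls to. A fingertip 44 to 54 mm above the bench can sweep level from under the free edge across the pin; its leading side should stop 5 to 16 mm past the pin (farther on it jams the tag on its stop)
- flap_d (a joint): angle of tag d about its pin: 0 = leaning to the robot's right (-y of the strip), red face up; 1.57 rad = leaning left (+y), green up; 0.785 = upright. Turns freely and stays on the side it falls to. A fingertip 44 to 54 mm above the bench can sweep level from under the free edge across the pin; its leading side should stop 5 to 16 mm past the pin (farther on it jams the tag on its stop)
- tag_a_bay (a point): point on the bench 126 mm behind (+x of the strip) the pin of tag a: the bin whose front point lies within 40 mm of it is the bin that tag a speaks for. Rubber stops of tag a: 12 mm either side of the pin, reaching 36 mm above the bench
- tag_b_bay (a point): point on the bench 126 mm behind (+x of the strip) the pin of tag b: the bin whose front point lies within 40 mm of it is the bin that tag b speaks for. Rubber stops of tag b: 12 mm either side of the pin, reaching 36 mm above the bench
- tag_c_bay (a point): point on the bench 126 mm behind (+x of the strip) the pin of tag c: the bin whose front point lies within 40 mm of it is the bin that tag c speaks for. Rubber stops of tag c: 12 mm either side of the pin, reaching 36 mm above the bench
- tag_d_bay (a point): point on the bench 126 mm behind (+x of the strip) the pin of tag d: the bin whose front point lies within 40 mm of it is the bin that tag d speaks for. Rubber stops of tag d: 12 mm either side of the pin, reaching 36 mm above the bench
- bin_white_front (a point): FULL bin: blue stacking bin with open low front facing the robot, 228 (x) x 138 (y) x 102 mm high, its front lip 47 mm high; this point: middle of its front edge, at the bottom. Loose; to be left alone. Packed above its rim with white cartons
- bin_brown_front (a point): FULL bin: dark grey stacking bin with open low front facing the robot, 228 (x) x 138 (y) x 102 mm high, its front lip 47 mm high; this point: middle of its front edge, at the bottom. Loose; to be left alone. Packed above its rim with brown cartons
- bin_mixed_front (a point): FULL bin: blue stacking bin with open low front facing the robot, 228 (x) x 138 (y) x 102 mm high, its front lip 47 mm high; this point: middle of its front edge, at the bottom. Loose; to be left alone. Packed above its rim with brown and white cartons
- bin_low_front (a point): NOT full: dark grey stacking bin with open low front facing the robot, 228 (x) x 138 (y) x 102 mm high, its front lip 47 mm high; this point: middle of its front edge, at the bottom. Loose; to be left alone. Only a handful of small parts on its floor
- pliers_purple: purple-handled pliers, 160x54x12 mm, lying on the bench before the strip; a loose bystander, origin at the centre of its underside
- marker_1: black marker pen, 134x18x18 mm, lying before the strip; a loose bystander, origin at the centre of its underside
- connector_shell: black connector shell, 34x50x16 mm, before the strip; a loose bystander, origin at the centre of its underside
- tape_black: roll of black tape, 70 mm across, 18 mm high, before the strip; a loose bystander, origin at the centre of its underside
- solder_reel: blue reel of solder, 70 mm across, 50 mm high, before the strip's left end; a loose bystander, origin at the centre of its underside
- esd_brush: thin black brush, 151x22x9 mm, lying between strip and bins; a loose bystander, origin at the centre of its underside
- usb_key: blue usb stick, 54x18x8 mm, lying between strip and bins; a loose bystander, origin at the centre of its underside

How it is judged:
By the outcome, as a careful person would: the job done as asked, in the order asked, and still so for the second after the job is handed in, with the robot touching nothing.
It also fails if it takes over 64 s, if anything falls off the work surface, if the arm or the gripper's body presses on something with over 40 N, if the wrist force passes 120 N, or if a joint passes its speed limit or range.

## Working session

There is one attempt and no reset: what is moved stays moved. The work goes in short steps, Python scripts to look and compute and a tool call to move; the robot and the scene stay as the last step left them, time stands still between calls to the robot, and variables do not carry over. Pictures are saved under pics/ and viewed, at most 10 in all, crops included, and the job is handed in when it is done.

Besides the shell and the picture viewer there is one more tool, called after "Call:" in YAML: its name, and indented under it one key for each argument. carry_out: Moves the arm, as the interface text tells. Its arguments: {"type":"object","properties":{"deltas":{"type":"string"}},"required":["deltas"]}

```bash
mkdir -p pics && python3 - <<'E'
from bench import sensors, vision
import cv2, numpy as np
o=sensors.get_obs(); print(o['time_s'],o['eef_pos'],o['eef_rot'],o['opening'])
for n in ('scene','side'):
    cv2.imwrite(f'pics/{n}0.png',vision.camera(n)); m=vision.camera_model(n); print(n,np.round(m['K'],1).tolist(),np.round(m['extrinsics'],3).tolist())
E
```

```text
0.0 [5.74440987e-01 1.39851400e-04 2.30367092e-01] [-7.47988769e-04  7.07103705e-01  7.07109285e-01 -4.99589826e-04] 1.0006311040971536
scene [[466.8, 0.0, 276.5], [0.0, 466.8, 204.0], [0.0, 0.0, 1.0]] [[0.663, -0.748, -0.002, -0.32], [-0.289, -0.253, -0.923, 0.216], [0.69, 0.613, -0.384, 0.838], [0.0, 0.0, 0.0, 1.0]]
side [[444.3, 0.0, 277.7], [0.0, 444.3, 206.5], [0.0, 0.0, 1.0]] [[-1.0, -0.0, -0.004, 0.52], [0.003, 0.619, -0.786, 0.025], [0.003, -0.786, -0.619, 1.105], [0.0, 0.0, 0.0, 1.0]]
```

View pics/scene0.png

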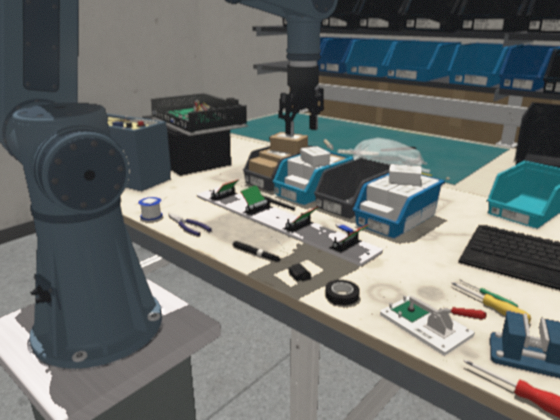

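View pics/side0.png

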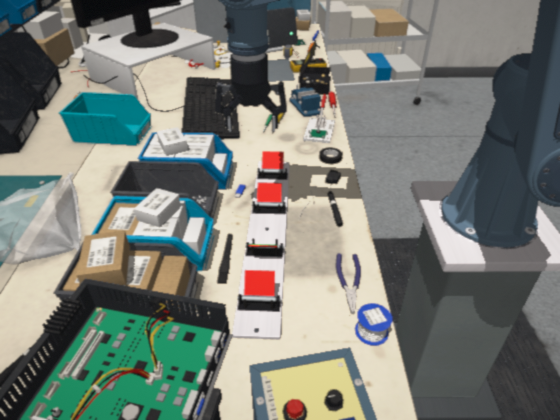

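The scene view shows the bins from the left as brown, blue, dark grey nearly empty, blue. In the side view the tags from the left are red (262,285), green seen edge-on (265,246), red (270,193) and red (272,160). Next I'll measure their positions.

```bash
python3 - <<'E'
from bench import sensors, vision
import cv2, numpy as np
m=vision.camera_model('wrist'); print({k:(np.round(v,4).tolist() if k!='name' else v) for k,v in m.items()})
cv2.imwrite('pics/wrist0.png',vision.camera('wrist'))
s=cv2.imread('pics/side0.png'); cv2.imwrite('pics/sidecrop.png',cv2.resize(s[125:345,60:300],None,fx=2.7,fy=2.7,interpolation=cv2.INTER_CUBIC))
E
```

```text
{'K': [[325.1923, 0.0, 278.8028], [0.0, 325.1923, 205.6578], [0.0, 0.0, 1.0]], 'hand_eye': [[-0.0011, -0.957, -0.29, 0.0731], [1.0, -0.0011, -0.0002, 0.0006], [-0.0002, -0.29, 0.957, -0.1428], [0.0, 0.0, 0.0, 1.0]]}
```

View pics/wrist0.png

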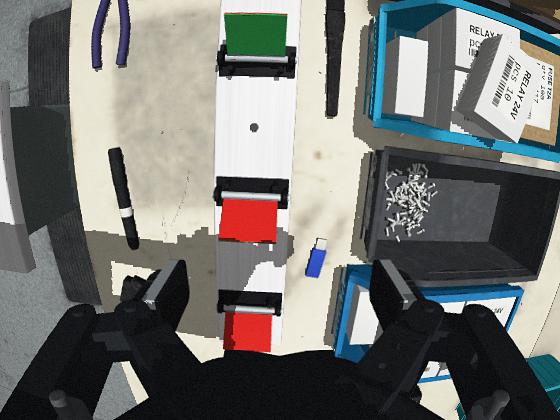

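View pics/sidecrop.png

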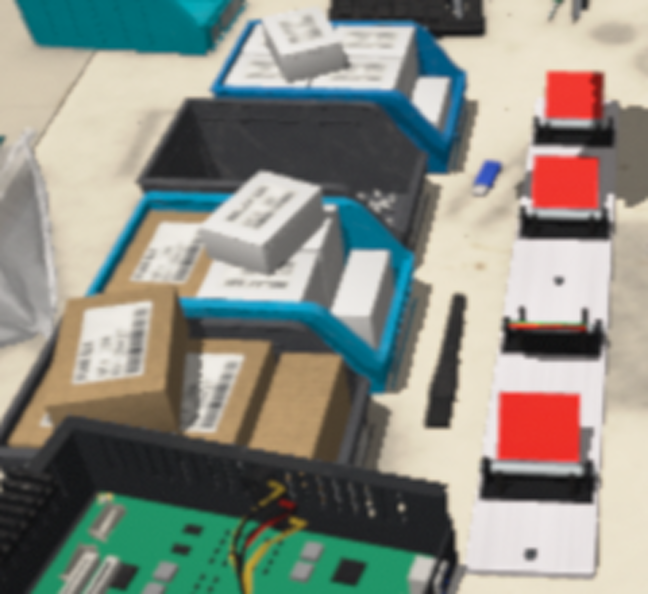

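The wrist picture shows pins at about (257,58), (250,195) and (250,308), with tag green, red and red. The grey bin with only small screws sits beside the third tag from the left (pixel rows 150–278).

```bash
cat > h.py <<'E'
import numpy as np, cv2
from scipy.spatial.transform import Rotation as R
from bench import sensors, vision
def ray(n,px,obs=None):
    m=vision.camera_model(n);K=m['K'];u=np.array([(px[0]-K[0][2])/K[0][0],(px[1]-K[1][2])/K[1][1]])
    if n=='wrist':
        r=np.linalg.norm(u);d=np.r_[u/r*np.sin(r),np.cos(r)];H=np.array(m['hand_eye']);q=obs['eef_rot']
        T=np.eye(4);T[:3,:3]=R.from_quat([q[1],q[2],q[3],q[0]]).as_matrix();T[:3,3]=obs['eef_pos'];H=T@H
    else: d=np.r_[u,1];H=np.linalg.inv(m['extrinsics'])
    return H[:3,3],H[:3,:3]@d
def onto(n,px,z,obs=None):
    c,d=ray(n,px,obs);return np.round((c+d*(z-c[2])/d[2])*1000,1)
def reds(img):
    h=cv2.cvtColor(img,cv2.COLOR_BGR2HSV);k=(((h[...,0]<8)|(h[...,0]>172))&(h[...,1]>170)&(h[...,2]>120)).astype('uint8')
    c,_=cv2.findContours(k,cv2.RETR_EXTERNAL,cv2.CHAIN_APPROX_NONE)
    return [cv2.boxPoints(cv2.minAreaRect(x)) for x in c if cv2.contourArea(x)>250]
E
python3 - <<'E'
from h import *
o=sensors.get_obs()
for n in('wrist','side'):
    for b in reds(cv2.imread(f'pics/{n}0.png')):
        b=b[np.argsort(b[:,1])]; print(n,b.round(1).tolist())
        for i in range(4):
            hi = (i>=2) if n=='wrist' else (i<2)   # free edge 65, near pin ~28
            print('   ',onto(n,b[i],.066 if hi else .030,o))
print('pins wrist')
for p in((257,58),(250,195),(250,308)): print(p,onto('wrist',p,.029,o))
print('pins side')
for p in((259.3,301.7),(264.5,252),(268.5,203.5),(272.2,171.3)): print(p,onto('side',p,.029))
print('strip edges',[onto('wrist',p,.01,o)for p in((218,140),(298,140),(216,260),(290,260))])
print('bin lips',[onto('wrist',p,.047,o)for p in((366,120),(370,152),(366,280),(345,268))], 'crop side bin front bottoms',[onto('side',(60+u/2.7,125+v/2.7),0)for u,v in((447,170),(425,210),(380,388),(360,465))])
E
```

```text
wrist [[232.1999969482422, 312.3999938964844], [271.79998779296875, 314.5], [230.1999969482422, 349.70001220703125], [269.8999938964844, 351.79998779296875]]
    [ 514.7 -174.3   30. ]
    [ 565.8 -176.5   30. ]
    [ 514.1 -207.6   66. ]
    [ 563.6 -209.5   66. ]
wrist [[220.6999969482422, 198.39999389648438], [277.29998779296875, 201.10000610351562], [218.6999969482422, 240.0], [275.29998779296875, 242.6999969482422]]
    [510.5 -22.3  30. ]
    [573.3 -25.5  30. ]
    [512.6 -57.   66. ]
    [571.3 -59.6  66. ]
side [[245.0, 271.0], [273.0, 271.0], [273.0, 294.0], [245.0, 294.0]]
    [584.4 245.4  66. ]
    [529.4 245.6  66. ]
    [529.6 273.1  30. ]
    [584.6 272.9  30. ]
side [[258.0, 183.0], [280.0, 183.0], [280.0, 201.0], [258.0, 201.0]]
    [569.4 -54.2  66. ]
    [514.5 -53.8  66. ]
    [514.6 -27.   30. ]
    [569.6 -27.3  30. ]
side [[263.0, 152.0], [282.0, 152.0], [282.0, 167.0], [263.0, 167.0]]
    [ 560.8 -202.2   66. ]
    [ 508.4 -201.8   66. ]
    [ 508.5 -181.6   30. ]
    [ 561.1 -182.    30. ]
pins wrist
(257, 58) [552.4 129.1  29. ]
(250, 195) [543.2 -18.8  29. ]
(250, 308) [ 538.  -167.3   29. ]
pins side
(259.3, 301.7) [555.9 291.5  29. ]
(264.5, 252) [549.1 153.9  29. ]
(268.5, 203.5) [543.2 -18.3  29. ]
(272.2, 171.3) [ 535.5 -161.9   29. ]
strip edges [array([506.4,  40.6,  10. ]), array([596.4,  39.7,  10. ]), array([ 495.7, -108.3,   10. ]), array([ 588.7, -107.4,   10. ])]
bin lips [array([663.6,  65.2,  47. ]), array([669.2,  32.3,  47. ]), array([ 677.7, -117.3,   47. ]), array([ 650.6, -100.3,   47. ])] crop side bin front bottoms [array([ 662., -125.,    0.]), array([677.1, -59.4,   0. ]), array([688.3, 175.5,   0. ]), array([692.6, 255.3,   0. ])]
```

Tags 1 and 4 (leftmost and rightmost) are wrong, both leaning right. Their pins are at roughly (559,280) and (537,-168), and the strip is yawed about -0.049 rad. I'll close the fingers, go above the start point for tag 1 and look again.

Call:
carry_out:
  deltas: "30 -3 0 0 0 0.01 1; 70 -6 0 0 0 0.03 1; 110 -9 0 0 0 0.049 1; 150 -12 0 0 0 0.049 1; 185 -15 0 0 0 0.049 1; 210 -18 0 0 0 0.049 1; 210 -18 0 0 0 0.049 1; 210 -18 0 0 0 0.049 1; 210 -18 0 0 0 0.049 1"

```text
time_s: 1.27
eef_pos: [0.5572, 0.209, 0.2312]
eef_rot: [0.0, 0.725, 0.689, -0.0]
wrist_force: [1.1, 0.3, -0.4]
opening: 0.0
grasp_force: 0.0
```

```bash
python3 - <<'E'
from h import *
o=sensors.get_obs(); print(o['time_s'],o['eef_pos'],o['eef_rot'],o['opening'])
im=vision.camera('wrist'); cv2.imwrite('pics/wrist1.png',im)
for b in reds(im):
    b=b[np.argsort(b[:,1])]; print(b.round(1).tolist(),[onto('wrist',b[i],.03 if i<2 else .066,o).tolist() for i in range(4)])
E
```

```text
1.275 [0.55719304 0.20902857 0.23118415] [ 1.72001008e-05  7.24636633e-01  6.89131137e-01 -1.60155704e-04] 1.3359025262065476e-05
[[245.0, 116.0], [306.0, 116.0], [306.0, 153.0], [245.0, 153.0]] [[525.8, 277.8, 30.0], [589.7, 274.4, 30.0], [585.3, 239.9, 66.0], [527.2, 242.9, 66.0]]
```

View pics/wrist1.png

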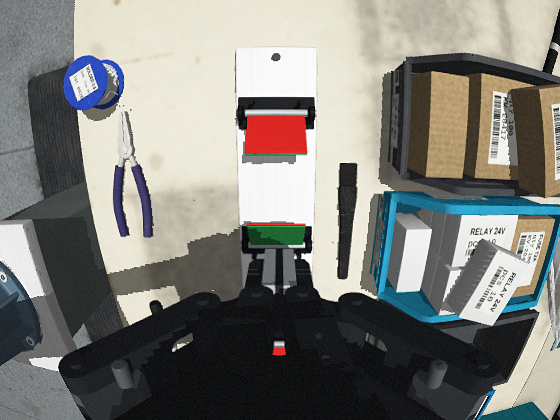

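The view shows the brown full bin facing tag 1, red face up, with its pin at about (277,112) → y≈280 and the free edge at y≈241 as expected. Next is the descent between tags 2 and 1.

Call:
carry_out:
  deltas: "0 0 30 0 0 0 1; 0 0 65 0 0 0 1; 0 0 100 0 0 0 1; 0 0 130 0 0 0 1; 0 0 155 0 0 0 1; 0 0 172 0 0 0 1; 0 0 182 0 0 0 1; 0 0 182 0 0 0 1; 0 0 182 0 0 0 1"

```text
time_s: 2.45
eef_pos: [0.5578, 0.2101, 0.0503]
eef_rot: [0.0, 0.724, 0.69, 0.001]
wrist_force: [-0.5, -0.5, -0.1]
opening: 0.002
grasp_force: 0.0
```

Call:
carry_out:
  deltas: "6 0 0 0 0 0 1; 12 0 0 0 0 0 1; 18 0 0 0 0 0 1; 23 0 0 0 0 0 1; 28 0 0 0 0 0 1; 33 0 0 0 0 0 1; 38 0 0 0 0 0 1; 43 0 0 0 0 0 1; 48 0 0 0 0 0 1; 53 0 0 0 0 0 1; 57 0 0 0 0 0 1; 57 0 0 0 0 0 1"

```text
time_s: 3.95
eef_pos: [0.5598, 0.2673, 0.0493]
eef_rot: [-0.0, 0.724, 0.69, 0.0]
wrist_force: [-0.0, -0.0, 0.0]
opening: 0.002
grasp_force: 0.0
```

Call:
carry_out:
  deltas: "3 0 0 0 0 0 1; 6 0 0 0 0 0 1; 9 0 0 0 0 0 1; 12 0 0 0 0 0 1; 12 0 0 0 0 0 1; 12 0 0 0 0 0 1; 12 0 0 0 0 0 1"

```text
time_s: 4.82
eef_pos: [0.5604, 0.2789, 0.0493]
eef_rot: [-0.0, 0.724, 0.69, -0.0]
wrist_force: [-0.1, -0.1, 0.1]
opening: -0.003
grasp_force: 0.0
```

Call:
carry_out:
  deltas: "-10 0 0 0 0 0 1; -25 0 0 0 0 0 1; -35 0 0 0 0 0 1; -35 0 -20 0 0 0 1; -35 0 -50 0 0 0 1; -45 0 -90 0 0 0 1; -65 0 -130 0 0 0 1; -82 0 -150 0 0 0 1; -82 0 -150 0 0 0 1; -82 0 -150 0 0 0 1"

```text
time_s: 6.08
eef_pos: [0.5555, 0.1971, 0.1978]
eef_rot: [-0.001, 0.724, 0.689, -0.001]
wrist_force: [-0.4, 0.1, -0.8]
opening: -0.002
grasp_force: 0.0
```

```bash
python3 - <<'E'
from h import *
o=sensors.get_obs(); print(o['time_s'],o['eef_pos'])
cv2.imwrite('pics/wrist2.png',vision.camera('wrist'))
E
```

```text
6.075 [0.55549306 0.19712298 0.19781081]
```

View pics/wrist2.png

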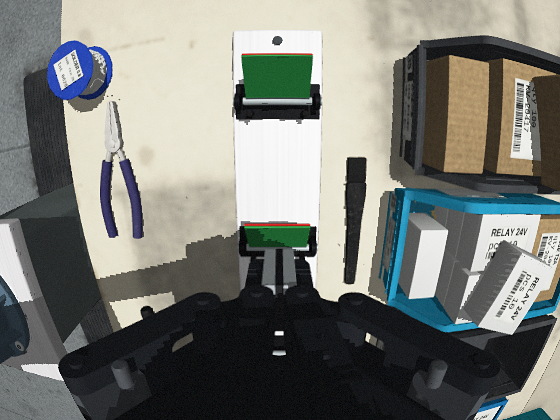

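Tag 1 at (275,77) now shows green and tag 2 is unchanged. On to tag 4.

Call:
carry_out:
  deltas: "-20 0 -20 0 0 0 1; -60 0 -32 0 0 0 1; -100 0 -32 0 0 0 1; -145 0 -32 0 0 0 1; -190 0 -32 0 0 0 1; -235 0 -32 0 0 0 1; -280 0 -32 0 0 0 1; -325 0 -32 0 0 0 1; -365 0 -32 0 0 0 1; -405 0 -32 0 0 0 1; -425 0 -32 0 0 0 1; -435 0 -32 0 0 0 1"

```text
time_s: 7.62
eef_pos: [0.5347, -0.2384, 0.2313]
eef_rot: [-0.0, 0.725, 0.689, 0.0]
wrist_force: [-0.4, 1.3, -0.7]
opening: -0.002
grasp_force: 0.0
```

Call:
carry_out:
  deltas: "0 0 0 0 0 0 1; 0 0 0 0 0 0 1; 0 0 0 0 0 0 1"

```text
time_s: 8.0
eef_pos: [0.5353, -0.2364, 0.2314]
eef_rot: [-0.0, 0.724, 0.69, 0.0]
wrist_force: [-0.1, 0.1, -0.3]
opening: -0.001
grasp_force: 0.0
```

```bash
python3 - <<'E'
from h import *
o=sensors.get_obs(); print(o['time_s'],o['eef_pos'],o['eef_rot'])
im=vision.camera('wrist'); cv2.imwrite('pics/wrist3.png',im)
for b in reds(im):
    b=b[np.argsort(b[:,1])]; print(b.round(1).tolist(),[onto('wrist',b[i],.03 if i<2 else .066,o).tolist() for i in range(4)])
E
```

```text
8.0 [ 0.53529265 -0.23637456  0.23136772] [-4.69811338e-05  7.23707343e-01  6.90107002e-01  6.98780337e-05]
[[245.0, 120.0], [306.0, 120.0], [245.0, 157.0], [306.0, 157.0]] [[503.5, -171.9, 30.0], [567.5, -175.1, 30.0], [505.0, -206.4, 66.0], [563.3, -209.3, 66.0]]
```

View pics/wrist3.png

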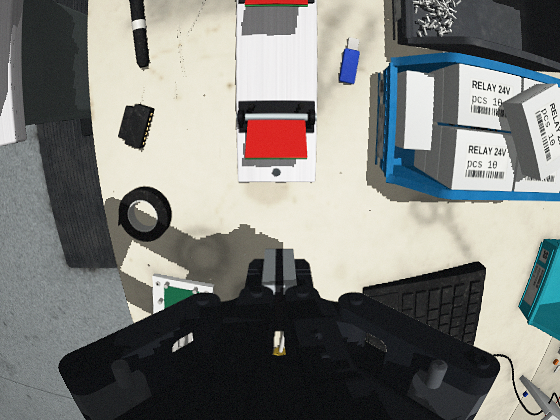

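The view shows the full white-carton bin facing tag 4, red face up at (275,138). Its pin is at y≈-169, so the sweep is 66 mm.

Call:
carry_out:
  deltas: "0 0 30 0 0 0 1; 0 0 65 0 0 0 1; 0 0 100 0 0 0 1; 0 0 130 0 0 0 1; 0 0 155 0 0 0 1; 0 0 172 0 0 0 1; 0 0 182 0 0 0 1; 0 0 182 0 0 0 1; 0 0 182 0 0 0 1"

```text
time_s: 9.18
eef_pos: [0.5357, -0.2379, 0.0503]
eef_rot: [0.001, 0.724, 0.69, 0.0]
wrist_force: [-0.3, -0.6, 0.7]
opening: 0.004
grasp_force: 0.0
```

Call:
carry_out:
  deltas: "6 0 0 0 0 0 1; 12 0 0 0 0 0 1; 18 0 0 0 0 0 1; 23 0 0 0 0 0 1; 28 0 0 0 0 0 1; 33 0 0 0 0 0 1; 38 0 0 0 0 0 1; 43 0 0 0 0 0 1; 48 0 0 0 0 0 1; 52 0 0 0 0 0 1; 54 0 0 0 0 0 1; 54 0 0 0 0 0 1"

```text
time_s: 10.68
eef_pos: [0.5377, -0.1834, 0.0493]
eef_rot: [-0.0, 0.724, 0.69, -0.0]
wrist_force: [0.6, 0.5, -0.1]
opening: 0.001
grasp_force: 0.0
```

Now 13 mm more, to y=-170, then back off and lift clear.

Call:
carry_out:
  deltas: "3 0 0 0 0 0 1; 6 0 0 0 0 0 1; 10 0 0 0 0 0 1; 13 0 0 0 0 0 1; 13 0 0 0 0 0 1; 13 0 0 0 0 0 1; 13 0 0 0 0 0 1"

```text
time_s: 11.55
eef_pos: [0.5384, -0.1706, 0.0493]
eef_rot: [0.0, 0.724, 0.69, 0.0]
wrist_force: [-0.3, -0.1, -0.1]
opening: 0.003
grasp_force: 0.0
```

Call:
carry_out:
  deltas: "-10 0 0 0 0 0 1; -25 0 0 0 0 0 1; -35 0 0 0 0 0 1; -35 0 -20 0 0 0 1; -35 0 -50 0 0 0 1; -45 0 -90 0 0 0 1; -65 0 -130 0 0 0 1; -68 0 -170 0 0 0 1; -68 0 -182 0 0 0 1; -68 0 -182 0 0 0 1; -68 0 -182 0 0 0 1"

```text
time_s: 12.92
eef_pos: [0.5342, -0.2375, 0.2296]
eef_rot: [-0.001, 0.724, 0.69, -0.0]
wrist_force: [-0.1, -0.0, -0.6]
opening: -0.001
grasp_force: 0.0
```

```bash
python3 - <<'E'
from h import *
o=sensors.get_obs(); print(o['time_s'],o['eef_pos'])
w=vision.camera('wrist'); s=vision.camera('side')
s2=cv2.resize(s[130:345,180:400],None,fx=1.95,fy=1.95)
w=w[:,:330]; h=min(len(s2),420)
cv2.imwrite('pics/end.png',np.hstack([w[:h],s2[:h]]))
E
```

```text
12.925 [ 0.53421386 -0.23753071  0.22955773]
```

View pics/end.png

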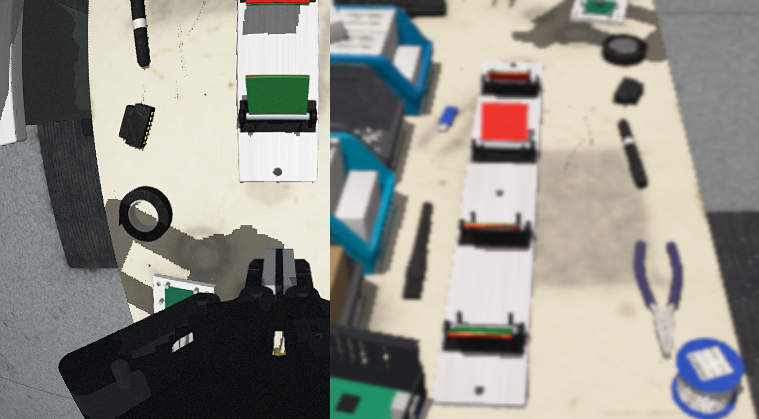

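Tag 4 now shows green at (278,95). The side view shows only the tag at the nearly empty bin still red (505,122), the other three lean left, and nothing else has moved.

```bash
python3 -c "
from bench import ctrl; print(ctrl.hand_in())"
```

```text
the job is handed in; nothing more can be done
None
```

I flipped the leftmost and rightmost tags to green and left the other two alone, so the three full bins now show green and the nearly empty bin shows red; the job is handed in, at about 13 s on the robot's clock.

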